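# Open the plaster mould

### The arm

A 6-joint arm with a two-finger parallel gripper is mounted at the origin on the work surface. World frame = base frame: x ahead of the robot, y to its left, z up, the work surface at z = 0. Lengths are in mm, angles in degrees, forces in N, time in s.
With the tool pointing down it reaches from about 300 to 850 mm from the base axis. Payload 4.2 kg.
Tool frame: the origin (TCP) lies midway between the tips of the shut fingers; the grasp point (between the pads) lies 19 mm behind it; z points along the fingers, y is the line along which they close (so a half turn about z gives the same grasp; the last joint's range is limited). The gripper opens to 91 mm and grips with 3 to 60 N. Pads are 32 mm wide; open, the fingers measure 118 mm over their backs; the gripper's body (76 mm by 178 mm) begins 60 mm behind the grasp point.
Start: joints at [-65.546, 18.312, 89.639, -0, 72.044, -1.146], TCP at [248.454, -518.573, 178.476] pointing down, gripper open.
Joint ranges: [-177.97, 177.97], [-48.28, 115.42], [12.27, 149.76], [-77.06, 257.06], [2.81, 150.46], [-146.56, 146.56]. Speed limits (degrees/s): [147.25, 147.25, 180, 180, 180, 180].

### API

Orientations are given as [roll, pitch, yaw] about the fixed x, y, z axes, in that order (R = Rz(yaw) Ry(pitch) Rx(roll)).
In Python, from workcell import env gives the robot as it stands.
- The arm moves only by the tool send_rows, never from a script. Its argument "steps" is a list that holds one entry, the list of rows, each a list of 5 numbers: the shift along the tool's x, y, z scaled (see below), then the turn about the tool's z scaled (see below), then the opening, from 0 (shut) to 1 (fully open). In form: [[[dx, dy, dz, yaw, fingers], ...]]. A call has 1 to 5 rows; each row shifts and turns the commanded pose from where the row before left it, along the tool's axes as they then stand; what a row does not reach is not made up. The controller multiplies each number of a shift by 0.04 m and each number of a turn by 0.12 rad. A row lasts 1/12 s, in which the tool goes at most 41.7 mm and 7.16 degrees, less where a joint would pass 70% of its speed; a pose out of reach is approached as far as the arm can. A call with a number of a shift or a turn outside -1 to 1 is refused whole. A call with a gripper value outside its range is refused whole. The fingers move at their own pace and stop on an object; "squeeze" is the grip in N (left out, the last holds). Time passes only in rows, so rows that do not move let the fingers close. It gives the time, the measured TCP pose, the force, the opening and the grip force at its end, in the units of the state.
- env.state(): the state, without advancing time (a new reading comes with each control period).
- env.grab_frame(name): name is "scene" or "side" or "wrist"; returns a dict with "pixels" (400x640x3 uint8, red, green, blue), "depth" (400x640 float32, mm along the optical axis (not along the pixel's ray), 0 where there is no reading), "intrinsics" (3x3 intrinsics, pixels), "cam_to_world" (4x4, takes a point from camera to world coordinates). Camera axes: x right, y down, z forward; pixel columns grow to the right and rows downward; lengths in mm; the calibration is good to about 2 mm. A picture is of the moment at which its call begins.
- env.job_done(): hands the job in; it is judged then, once.
The state is a dict: "time_s": time; "qpos": joint angles; "qvel": joint speeds; "effort": joint torques, N m; "ee_pos": TCP position; "ee_rot": TCP orientation; "force": force on the tool from outside, world axes, zero at the start; "torque": the same for the moment, N m; "gripper_width": finger opening in mm; "gripper_force": force on a finger pad.
Only numpy, scipy, OpenCV 4.12 (cv2) and the standard library are available. Lean on these libraries where they do the work, as an engineer would, in place of code of your own. Each camera call takes 0.05 s, during which the arm holds its last target. There are 200 camera calls.

### The job

Open the two-part plaster mould so that the clay cat inside can dry: pull the steel clip straight up off the mould against its spring catches and set it down gently on its two feet in the wooden tray. Then take the carriage by its wooden handle and draw it slowly (taking a second or more) all the way out to the end stop. Leave the cat standing where it is and do not disturb the other things on the bench.

Things in the scene. Friction and masses are not known exactly. Their poses are not given: they have to be found in the camera images.
- stand: Fixed mould stand: wooden bed 380 x 150 x 30 mm, on it an upright white plaster mould, one half fixed, one half on the carriage. Origin on the bench under the mould's parting plane; x is the level direction in which the carriage draws out, z up. Bed x = -110 to 270 mm; shut mould x = -60 to 60, y = -55 to 55 mm, top at z = 155 mm, with a pour hole.
- clip: Dark steel staple-shaped clip, 154 mm long (x), 28 wide, 90 high, 0.25-0.5 kg. Origin midway between its soles, z up. Top bar 26 mm wide, 20 thick; legs 12 x 28 mm at x = -71, 71. Starts 50 mm deep in guides on the mould's two outer faces, its x along the stand's, bar 20 mm above the mould, held by sprung ball catches; a straight upward pull of 10-20 N frees it. It keeps the mould shut.
- clip_grip (a point): Middle of the clip's top bar (bar 26 mm wide across the clip's y, 20 mm thick), 80 mm above the soles of its feet: the place to grip, from above.
- carriage (a joint): How far the carriage (the sliding mould half) is drawn out, in m: 0 shut, 0.10 at the end stop. It slides with about 3 to 5 N, stays where it is left, and should not go faster than 0.3 m/s.
- carriage_grip (a point): Point to grip on the carriage's handle, an upright wooden block 26 mm thick along the stand's x and 60 mm wide along its y, 125 mm from the parting plane when shut. The point is mid-block, 15 mm below its top, 119 mm above the bench. The mould's back is 65 mm from it.
- figure: The grey clay cat, 100 mm tall, 56 mm across the base, standing loose on the bed inside the mould (8 mm clear all round). Origin at the centre of its base, z up. It stays standing there.
- tray: Low open wooden tray fixed to the bench, 220 mm (its x) by 120 mm (its y), walls 28 mm high and 6 mm thick, floor 6 mm thick. Origin at the centre of its underside. It is on the robot's right; near or far side, it swaps places with the jar.
- jar: Bystander: white glaze jar, 76 mm across, 110 mm high. Origin at the centre of its base.
- bird: Bystander: terracotta bird figure, 137 mm high, 68 mm across, beyond the stand. Origin at the centre of its base.
- brush: Bystander: brush 190 mm long lying on the robot's left. Origin at its underside.
Mind the look-alikes: they are no part of the job. Several things have the shape of the clip; the one meant has the colours described above.

How it is judged (in metres and radians):
On the way, in this order (a step that is already met when the one before it is completed fails the run):
1. the clip is pulled up clear of the mould (its feet more than 10 mm above the mould's top) with the mould still shut (z of clip in the frame of stand above 0.165 m and value of joint carriage below 0.01 m), for 0.1 s.
2. the clip stands on both feet in the tray, let go, with the mould still shut (z of clip in the frame of tray below 0.012 m and x of clip in the frame of tray between -0.04 and 0.04 m and y of clip in the frame of tray between -0.05 and 0.05 m and angle between clip's own z axis and vertical below 0.12 rad and contact force between clip and the fingers below 0.2 N and value of joint carriage below 0.01 m), for 0.2 s.
At the end, for the whole second after the job is handed in: The carriage is drawn out to its end stop (within 7 mm); the clip stands upright on its two feet on the floor of the tray, at rest; the cat stands upright within 12 mm of where it was (value of joint carriage above 0.093 m and z of clip in the frame of tray below 0.012 m and x of clip in the frame of tray between -0.04 and 0.04 m and y of clip in the frame of tray between -0.05 and 0.05 m and angle between each of clip, figure's own z axis and vertical below 0.12 rad and linear speed of each of clip, figure below 0.02 m/s and distance of figure from where it was at the start of the episode below 0.012 m); the robot touches nothing.
It fails at once if the carriage is jerked (faster than 0.3 m/s) (velocity of joint carriage above 0.3 m/s).
It fails at once if the clip is dropped (comes down to within 40 mm of the bench faster than 0.45 m/s) (height (world z) of clip below 0.04 m and linear speed of clip above 0.45 m/s).
It fails at once if the cat is knocked over or pushed more than 12 mm away (angle between figure's own z axis and vertical above 0.3 rad or distance of figure from where it was at the start of the episode above 0.012 m).
It fails at once if the jar, bird or brush is moved more than 25 mm (distance of any of jar, bird, brush from where it was at the start of the episode above 0.025 m).
It also fails if it takes over 48 s, if anything falls off the work surface, if the arm or the gripper's body presses on something with over 40 N, if the wrist force passes 120 N, or if a joint passes its speed limit or range.

## Working session

There is one attempt and no reset: what is moved stays moved. The work goes in short steps, Python scripts to look and compute and a tool call to move; the robot and the scene stay as the last step left them, time stands still between calls to the robot, and variables do not carry over. Pictures are saved under pics/ and viewed, at most 10 in all, crops included, and the job is handed in when it is done.

Besides the shell and the picture viewer there is one more tool, called after ">>>" as a command line: name --argument value ..., lists and objects as JSON in quotes. send_rows: Moves the arm, as the interface text tells. Shifts and turns lie within -1 to 1; 1 stands for 0.04 m of shift or 0.12 rad of turn. Its arguments: {"type":"object","properties":{"steps":{"type":"array"},"squeeze":{"type":"number"}},"required":["steps"]}

```bash
mkdir -p pics; ls
cat > h.py <<'E'
import numpy as np, cv2
from workcell import env
def grab(n,tag):
    f=env.grab_frame(n); cv2.imwrite(f'pics/{tag}.png',f['pixels'][:,:,::-1]); np.savez(f'pics/{tag}.npz',**f); return f
def load(tag): return np.load(f'pics/{tag}.npz')
def pt(f,u,v,d=None):
    K=f['intrinsics']; 
    if d is None:
        w=f['depth'][v-1:v+2,u-1:u+2]; d=np.median(w[w>0]) if (w>0).any() else np.nan
    return (f['cam_to_world']@[(u-K[0,2])/K[0,0]*d,(v-K[1,2])/K[1,1]*d,d,1])[:3]
E
python3 - <<'E'
from h import *
s=env.state(); print({k:np.round(v,2) for k,v in s.items()})
for n in('scene','side'): grab(n,n+'0')
a=[cv2.imread(f'pics/{n}0.png') for n in('scene','side')]
E
```

```text
pics
{'time_s': np.float64(0.0), 'qpos': array([-65.55,  18.35,  89.71,   0.  ,  72.04,  -1.15]), 'qvel': array([-0.05, -0.07, -0.01, -0.13,  0.14, -0.08]), 'effort': array([ -0.  , -41.25, -23.2 ,   0.07,   0.05,  -0.  ]), 'ee_pos': array([ 248.22, -518.05,  177.62]), 'ee_rot': array([-179.9,   -0. ,   25.6]), 'force': array([ 0.4 , -0.33,  0.16]), 'torque': array([ 0.03, -0.01, -0.03]), 'gripper_force': np.float64(0.0), 'gripper_width': np.float64(91.06)}
```

View pics/scene0.png

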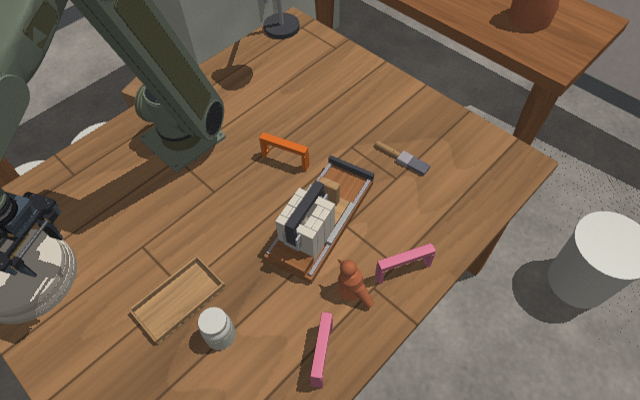

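View pics/side0.png

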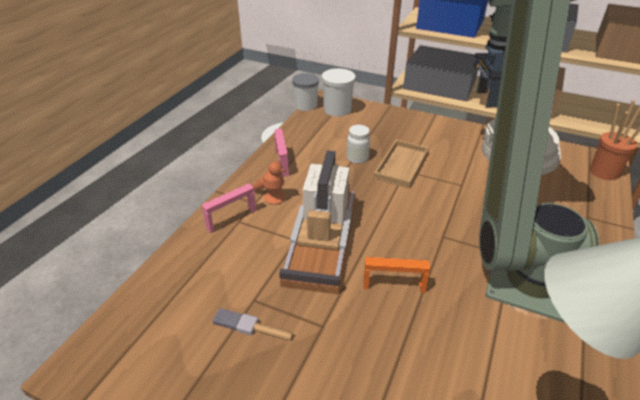

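The scene view shows the dark clip on the white mould at about (306,210), the wooden handle at (330,187), the tray at (177,300), the jar at (216,328), the bird at (352,283) and the brush at (405,158). Clip-shaped things: orange (285,150), pink (405,262), pink (322,350) and dark steel (306,210). Only the dark one fits the description, since it is dark steel and sits on the mould. I'll confirm it in an enlarged crop of both views.

Run:
```python
from h import *
a=cv2.imread('pics/scene0.png')[145:285,255:385]; b=cv2.imread('pics/side0.png')[140:300,270:370]
a=cv2.resize(a,(520,560),interpolation=cv2.INTER_CUBIC)[:, :]; a=cv2.resize(a,(390,420)); 
A=cv2.resize(cv2.imread('pics/scene0.png')[145:285,255:385],(520,560),interpolation=cv2.INTER_CUBIC)
B=cv2.resize(b,(280,448),interpolation=cv2.INTER_CUBIC); B=cv2.copyMakeBorder(B,0,112,0,0,cv2.BORDER_CONSTANT)
cv2.imwrite('pics/crop0.png',np.hstack([A,B]))
```

```text
(no output)
```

View pics/crop0.png

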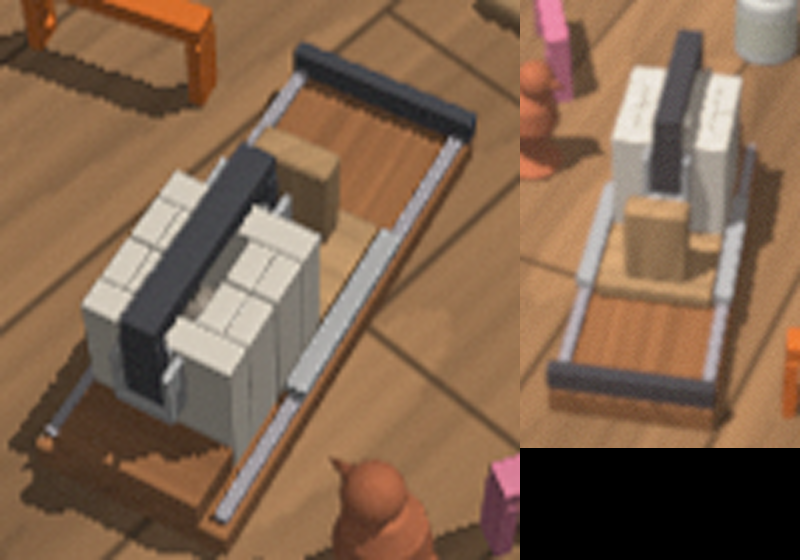

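The crop confirms the dark steel clip on the white mould. Its bar's top face has crop corners (240,145), (275,160), (160,332), (122,318). The handle is behind it, with its top near crop (305,145), and the carriage draws toward the dark end bar.

```bash
cat >> h.py <<'E'
def cloud(f):
    K=f['intrinsics'];d=f['depth'];v,u=np.mgrid[:400,:640]
    P=np.stack([(u-K[0,2])/K[0,0]*d,(v-K[1,2])/K[1,1]*d,d,np.ones_like(d)],-1)@f['cam_to_world'].T
    P=P[...,:3]; P[d<=0]=np.nan; return P
def tri(fs,uvs):
    A=np.zeros((3,3));b=np.zeros(3)
    for f,(u,v) in zip(fs,uvs):
        o=f['cam_to_world'][:3,3];r=pt(f,u,v,1000.)-o;r/=np.linalg.norm(r);M=np.eye(3)-np.outer(r,r);A+=M;b+=M@o
    return np.linalg.solve(A,b)
def rect(m):
    (c,s,a)=cv2.minAreaRect(m[:,:2].astype(np.float32)); return np.round(c,1),np.round(s,1),round(a,1),np.round(np.median(m[:,2]),1),len(m)
E
python3 - <<'E'
from h import *
F={n:load(n+'0') for n in('scene','side')}
C={'scene':(305,205),'side':(327,170)}
for n,f in F.items():
    P=cloud(f); px=f['pixels'].astype(int); print(n,np.round(pt(f,*C[n])))
    c=pt(f,*C[n]); near=np.linalg.norm(P[...,:2]-c[:2],axis=-1)<120
    top=near&(P[...,2]>186)&(P[...,2]<204); print('clip',rect(P[top]))
    top=near&(P[...,2]>146)&(P[...,2]<162)&(px.min(-1)>110); print('mould',rect(P[top]))
    hp={'scene':(331,182),'side':(319,216)}[n]; h=pt(f,*hp); print('hpt',np.round(h))
    hm=(np.linalg.norm(P[...,:2]-h[:2],axis=-1)<70)&(P[...,2]>124)&(P[...,2]<142)&(px[...,0]-px[...,2]>30); print('handle',rect(P[hm]))
    t={'scene':(177,300),'side':(402,163)}[n]; t=pt(f,*t); print('trayfloor',np.round(t))
    tm=(np.linalg.norm(P[...,:2]-t[:2],axis=-1)<140)&(P[...,2]>20)&(P[...,2]<36)&(px[...,0]-px[...,2]>25); print('tray',rect(P[tm]))
    for k,q in {'jar':((213,317),(359,132)),'bird':((349,267),(274,170)),'end':((350,168),(318,276)),'orange':((284,143),(397,266))}.items(): print(k,np.round(pt(f,*q[n=='side'])))
# triangulate clip bar top ends: far(handle) end mid and other end mid
f=[F['scene'],F['side']]
print('tri clip handle-end',tri(f,[(319.5,183),(270+153/2.8,140+98/2.8)]))
E
```

```text
scene [581.   2. 194.]
clip (array([577.4,   2.3]), array([ 28.6, 154.6]), 14.4, np.float64(194.8), 601)
mould (array([577.3,   3.2]), array([112.2, 157.8]), 14.5, np.float64(154.8), 1121)
hpt [549. 131. 133.]
handle (array([546. , 123.1]), array([60.2, 27.5]), 15.7, np.float64(132.8), 174)
trayfloor [ 452. -359.    5.]
tray (array([ 454.5, -355. ]), array([220. , 124.6]), 89.0, np.float64(26.9), 761)
jar [ 604. -333.  110.]
bird [757. -27. 134.]
end [513. 252.  52.]
orange [323. 164.  89.]
side [568.  23. 196.]
clip (array([575.6,   6.8]), array([ 26.8, 159.9]), 14.5, np.float64(195.3), 366)
mould (array([573.3,  15.6]), array([110.2, 141.8]), 14.4, np.float64(154.9), 785)
hpt [540. 134. 132.]
handle (array([543.6, 127.7]), array([59.1, 31.6]), 14.8, np.float64(132.9), 205)
trayfloor [ 456. -362.    6.]
tray (array([ 453. , -350.6]), array([227.7, 121.6]), 89.3, np.float64(26.2), 361)
jar [ 603. -325.  110.]
bird [746.  -5. 124.]
end [486. 258.  58.]
orange [315. 176.  89.]
tri clip handle-end [561.88771758  65.94074144 208.38967217]
```

Both views agree on these numbers:
- **Clip:** bar top at (577,3,195), 28×155 mm, with its long axis at 104.5°.
- **Handle:** top at (546,123,133), 125.6 mm from the clip along 104.4°, which matches the 125 mm given.
- **Tray:** centre (454,-353), long axis at 89°, which lies along world y.

To grip the clip I need yaw 104.5. I'll raise and turn first.

>>> send_rows --steps '[[[0,0,-0.5,-1,1],[0,0,-0.5,-1,1],[0,0,-0.5,-1,1],[0,0,-0.5,-1,1],[0,0,-0.5,-1,1]]]' --squeeze 40

```text
time_s: 0.52
ee_pos: [248.3, -518.2, 278.9]
ee_rot: [-179.9, -0.0, 60.3]
force: [-0.0, 0.2, -0.0]
gripper_width: 91.0
gripper_force: 0.0
```

>>> send_rows --steps '[[[0,0,0,-1,1],[0,0,0,-1,1],[0,0,0,-1,1],[0,0,0,-1,1],[0,0,0,-1,1]]]'

```text
time_s: 0.93
ee_pos: [248.3, -518.3, 278.0]
ee_rot: [-180.0, -0.1, 94.7]
force: [0.1, -0.4, 0.1]
gripper_width: 91.5
gripper_force: 0.0
```

>>> send_rows --steps '[[[0,0,0,-1,1],[0,0,0,-0.48,1],[0,0,0,0,1],[0,0,0,0,1]]]'

```text
time_s: 1.27
ee_pos: [248.4, -518.4, 278.1]
ee_rot: [-180.0, -0.0, 104.4]
force: [0.6, -0.4, -0.0]
gripper_width: 91.1
gripper_force: 0.0
```

```bash
cat >> h.py <<'E'
def plan(t,yaw):
    s=env.state();p=s['ee_pos'];y=s['ee_rot'][2];a=np.radians(y);d=np.array(t)-p
    L=np.array([np.cos(a)*d[0]+np.sin(a)*d[1],np.sin(a)*d[0]-np.cos(a)*d[1],-d[2]])/40
    dy=(yaw-y+180)%360-180
    print('at',np.round(p,1),np.round(s['ee_rot'],1),'t',round(float(s['time_s']),2),'units',np.round(L,2),'turn',round(-np.radians(dy)/.12,2),'norm',round(float(np.linalg.norm(L)),2),'F',np.round(s['force'],1),'w',round(float(s['gripper_width']),1),'q',np.round(s['qpos']))
E
python3 -c "
from h import *
plan((577,3,260),104.5)"
```

```text
at [ 248.4 -518.4  278.1] [-180.    -0.   104.4] t 1.27 units [10.58 11.21  0.45] turn -0.01 norm 15.41 F [ 0.6 -0.4 -0. ] w 91.1 q [-66.  16.  79.   0.  85. -80.]
```

>>> send_rows --steps '[[[0.53,0.56,0,0,1],[0.53,0.56,0,0,1],[0.53,0.56,0,0,1],[0.53,0.56,0,0,1],[0.53,0.56,0,0,1]]]'

```text
time_s: 1.68
ee_pos: [330.7, -386.5, 278.3]
ee_rot: [180.0, -0.0, 104.4]
force: [0.5, 0.1, 1.3]
gripper_width: 91.0
gripper_force: 0.0
```

>>> send_rows --steps '[[[0.53,0.56,0,0,1],[0.53,0.56,0,0,1],[0.53,0.56,0,0,1],[0.53,0.56,0,0,1],[0.53,0.56,0,0,1]]]'

```text
time_s: 2.1
ee_pos: [412.6, -255.7, 278.5]
ee_rot: [180.0, 0.0, 104.4]
force: [0.6, -0.7, -0.8]
gripper_width: 91.6
gripper_force: 0.0
```

>>> send_rows --steps '[[[0.53,0.56,0,0,1],[0.53,0.56,0,0,1],[0.53,0.56,0,0,1],[0.53,0.56,0,0,1],[0.53,0.56,0,0,1]]]'

```text
time_s: 2.52
ee_pos: [494.4, -125.0, 278.4]
ee_rot: [-180.0, 0.0, 104.4]
force: [0.8, -0.8, -0.4]
gripper_width: 91.2
gripper_force: 0.0
```

>>> send_rows --steps '[[[0.53,0.56,0,0,1],[0.53,0.56,0,0,1],[0.53,0.56,0,0,1],[0.53,0.56,0,0,1],[0,0,0,0,1]]]'

```text
time_s: 2.93
ee_pos: [561.6, -17.5, 277.6]
ee_rot: [179.9, -0.1, 104.7]
force: [-0.5, 0.3, -0.3]
gripper_width: 91.4
gripper_force: 0.0
```

```bash
python3 -c "
from h import *
plan((577,3,260),104.5); f=grab('wrist','w1'); P=cloud(f)
m=(P[...,2]>187)&(P[...,2]<203)&(np.linalg.norm(P[...,:2]-[577,3],axis=-1)<100); print('clip',rect(P[m]))
m=(P[...,2]>126)&(P[...,2]<140)&(np.linalg.norm(P[...,:2]-[546,124],axis=-1)<60); print('handle',rect(P[m]))"
```

```text
at [561.6 -17.5 277.6] [ 1.799e+02 -1.000e-01  1.047e+02] t 2.93 units [0.4  0.5  0.44] turn 0.03 norm 0.78 F [-0.5  0.3 -0.3] w 91.4 q [ -3.  15.  81.   0.  85. -18.]
clip (array([575.2,   5.3]), array([ 26.1, 152.3]), 14.8, np.float64(195.3), 3579)
handle (array([543.9, 125.4]), array([59.5, 25.3]), 14.1, np.float64(134.0), 1262)
```

View pics/w1.png

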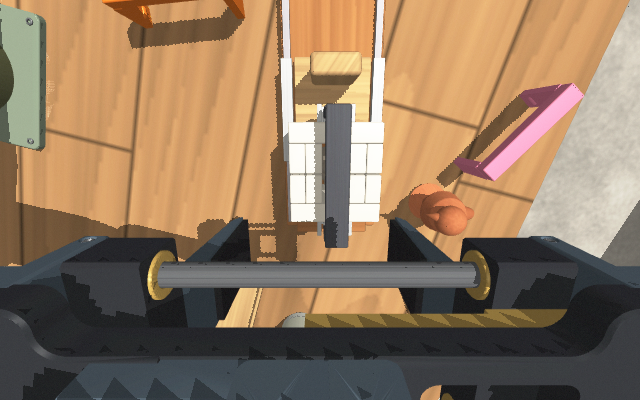

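The wrist view shows the dark clip centred at about (337,175), between the fingers, with the handle at (335,65). Its fit gives the clip at (575,5,195) and the handle at (544,125,134), within 3 mm of the other views. Next I move above the clip, then descend to a TCP height of 166.

```bash
python3 -c "
from h import *
plan((576,4.5,166),104.6)"
```

```text
at [560.2 -19.8 277.6] [-179.9   -0.   104.7] t 2.98 units [0.49 0.53 2.79] turn 0.01 norm 2.88 F [ 0.  -0.9  0.2] w 91.4 q [ -3.  14.  81.   0.  85. -18.]
```

>>> send_rows --steps '[[[0.25,0.26,0,0,1],[0.24,0.27,0,0,1],[0,0,0.5,0,1],[0,0,0.5,0,1],[0,0,0.3,0,1]]]'

```text
time_s: 3.4
ee_pos: [574.6, 2.7, 224.6]
ee_rot: [-179.9, -0.0, 104.5]
force: [-0.9, 0.1, -0.3]
gripper_width: 91.2
gripper_force: 0.0
```

```bash
python3 -c "
from h import *
plan((576,4.5,166),104.6)"
```

```text
at [574.6   2.7 224.6] [-179.9   -0.   104.5] t 3.4 units [0.03 0.05 1.47] turn -0.02 norm 1.47 F [-0.9  0.1 -0.3] w 91.2 q [ -1.  17.  85.   0.  78. -15.]
```

>>> send_rows --steps '[[[0.03,0.04,0.4,0,1],[0,0,0.4,0,1],[0,0,0.4,0,1],[0,0,0.25,0,1],[0,0,0,0,1]]]'

```text
time_s: 3.82
ee_pos: [574.9, 4.0, 166.2]
ee_rot: [-179.8, -0.1, 104.5]
force: [-0.1, -0.2, -0.1]
gripper_width: 91.3
gripper_force: 0.0
```

>>> send_rows --steps '[[[0,0,0,0,0.5],[0,0,0,0,0.35],[0,0,0,0,0.2],[0,0,0,0,0.2],[0,0,0,0,0.2]]]'

```text
time_s: 4.23
ee_pos: [576.6, 4.0, 169.2]
ee_rot: [179.9, 0.0, 104.5]
force: [0.3, -0.1, -0.0]
gripper_width: 60.6
gripper_force: 0.0
```

>>> send_rows --steps '[[[0,0,0,0,0.1],[0,0,0,0,0],[0,0,0,0,0],[0,0,0,0,0],[0,0,0,0,0]]]'

```text
time_s: 4.65
ee_pos: [576.2, 4.0, 168.4]
ee_rot: [-180.0, 0.0, 104.5]
force: [0.7, 0.6, 0.3]
gripper_width: 27.8
gripper_force: 0.0
```

>>> send_rows --steps '[[[0,0,0,0,0],[0,0,0,0,0],[0,0,0,0,0]]]'

```text
time_s: 4.9
ee_pos: [576.2, 4.0, 168.4]
ee_rot: [-180.0, 0.0, 104.5]
force: [-0.6, 0.4, 0.2]
gripper_width: 7.3
gripper_force: 0.0
```

>>> send_rows --steps '[[[0,0,-0.1,0,0],[0,0,-0.1,0,0],[0,0,-0.1,0,0],[0,0,-0.15,0,0],[0,0,-0.15,0,0]]]'

```text
time_s: 5.32
ee_pos: [576.3, 4.0, 193.2]
ee_rot: [180.0, 0.0, 104.5]
force: [-0.5, -0.1, 0.6]
gripper_width: 0.8
gripper_force: 0.0
```

The fingers shut on nothing (width 0.8), so the grasp missed. I'll look before doing anything else.

Run:
```python
from h import *
plan((576,4.5,166),104.6)
A=grab('scene','s2')['pixels'][100:300,200:400,::-1]; B=grab('side','d2')['pixels'][90:290,230:430,::-1]; g=grab('wrist','w2')
A,B=[cv2.resize(x,(400,400),interpolation=cv2.INTER_CUBIC) for x in(A,B)]
cv2.imwrite('pics/c2.png',np.hstack([A,B]))
for n,t in(('scene','s2'),('side','d2'),('wrist','w2')):
    P=cloud(load(t)); px=load(t)['pixels'].astype(int)
    m=(P[...,2]>160)&(P[...,2]<220)&(px.max(-1)<90)&(np.linalg.norm(P[...,:2]-[577,3],axis=-1)<95)
    print(n,rect(P[m]) if m.any() else 0)
```

```text
at [576.3   4.  193.2] [180.    0.  104.5] t 5.32 units [ 0.01 -0.    0.68] turn -0.01 norm 0.68 F [-0.5 -0.1  0.6] w 0.8 q [ -1.  18.  88.  -0.  74. -15.]
scene (array([579.4,  -4.4]), array([ 27.8, 142. ]), 14.6, np.float64(193.9), 567)
side (array([573.5,   9.6]), array([ 24.2, 154.1]), 14.7, np.float64(194.0), 311)
wrist (array([567.4,  34.6]), array([26.1, 92.5]), 14.1, np.float64(194.8), 258)
```

View pics/c2.png

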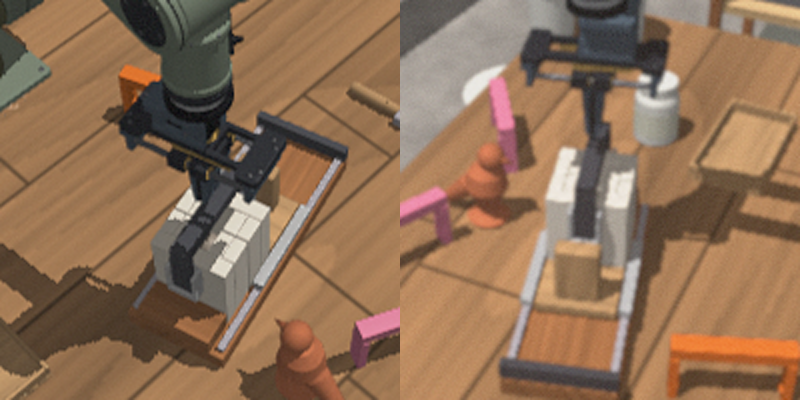

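View pics/w2.png

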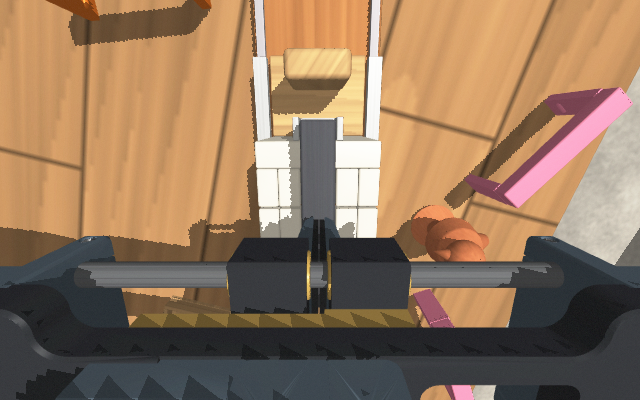

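The clip is still seated. The shut fingertips appear to be just above the bar (side crop (600,130), wrist (318,230)). I'll measure the actual fingertip height in the depth images.

Run:
```python
from h import *
for t in('s2','d2','w2'):
    P=cloud(load(t))
    a=np.radians(104.5); ex=np.array([np.cos(a),np.sin(a)]); d=P[...,:2]-[576.3,4]; X=d@ex; Y=d@np.array([ex[1],-ex[0]])
    for z0 in range(170,275,8):
        m=(P[...,2]>=z0)&(P[...,2]<z0+8)&(abs(X)<85)&(abs(Y)<40)
        if m.sum()>3: print(t,z0,m.sum(),'X',np.round(np.percentile(X[m],[2,50,98])),'Y',np.round(np.percentile(Y[m],[2,50,98])))
```

```text
s2 170 27 X [-79. -76.  27.] Y [-10.  12.  15.]
s2 178 58 X [-78. -42.  42.] Y [-10.  13.  14.]
s2 186 184 X [-78. -21.  57.] Y [-13.   5.  14.]
s2 194 279 X [-76. -25.  54.] Y [-11.   2.  13.]
s2 226 8 X [-20. -19.  -8.] Y [-7. -0.  7.]
s2 234 19 X [-22. -17.  11.] Y [-5.  9. 10.]
s2 242 26 X [-21. -16.   5.] Y [-9.  9. 11.]
s2 250 22 X [-20. -17.  -1.] Y [-11.   4.  11.]
s2 258 23 X [-20. -18.  -2.] Y [-10.   4.  12.]
s2 266 26 X [-20. -18.  13.] Y [-10.   9.  13.]
s2 274 7 X [-20. -19. -10.] Y [-11.  11.  13.]
d2 170 37 X [-65.  78.  82.] Y [-14.  -3.  13.]
d2 178 38 X [-71.  75.  82.] Y [-13. -11.  10.]
d2 186 96 X [-69.  29.  81.] Y [-13.  -3.  12.]
d2 194 232 X [-67.  17.  79.] Y [-12.  -2.  12.]
d2 226 5 X [15. 17. 19.] Y [-3.  3.  6.]
d2 234 23 X [-2. 17. 20.] Y [-9. -0.  8.]
d2 242 21 X [ 4. 17. 22.] Y [-10.  -0.  11.]
d2 250 28 X [-7. 17. 22.] Y [-10.   0.  11.]
d2 258 23 X [-2. 18. 22.] Y [-11.   0.  11.]
d2 266 29 X [ 5. 18. 21.] Y [-12.  -2.  11.]
d2 274 23 X [ 0. 18. 20.] Y [-12.  -2.  11.]
w2 186 156 X [ 8. 51. 78.] Y [-14.   0.  12.]
w2 194 3359 X [ 5. 43. 77.] Y [-13.  -1.  11.]
w2 226 47 X [15. 16. 18.] Y [-6. -1.  6.]
w2 234 119 X [16. 17. 18.] Y [-9.  1.  8.]
w2 242 147 X [16. 17. 18.] Y [-10.   0.   9.]
w2 250 183 X [16. 17. 18.] Y [-10.  -1.  10.]
w2 258 200 X [16. 17. 18.] Y [-11.  -0.  10.]
w2 266 132 X [16. 16. 18.] Y [-5. -0.  4.]
w2 274 143 X [16. 16. 18.] Y [-5. -1.  4.]
```

The fingertips actually end near z≈228, while the reported TCP is 193. So the tool's true tip is about 35 mm above the reported height, and X and Y are fine. I'll measure the offset precisely and check it against the first frames.

Run:
```python
from h import *
for t,c,z in(('s2',(576.3,4),193.2),('d2',(576.3,4),193.2),('w2',(576.3,4),193.2),('w1',(561.6,-17.5),277.6),('w1',(560.2,-19.8),277.6),('scene0',(248.2,-518),177.6),('side0',(248.2,-518),177.6)):
    f=load(t);P=cloud(f);d=np.linalg.norm(P[...,:2]-c,axis=-1)
    m=(P[...,2]>max(200,0) if t[1]=='2' else P[...,2]>z-60)&(d<80)
    if t=='scene0' or t=='side0': m&=P[...,2]>120
    s=np.sort(P[...,2][m]); print(t,m.sum(),np.round(s[[0,3,10,20]] if len(s)>20 else s,1),'reported',z)
f=load('w2'); print(np.round(f['cam_to_world'],2)); print(np.round(load('w1')['cam_to_world'],2))
```

```text
s2 7396 [200.  229.7 233.3 239.5] reported 193.2
d2 5320 [229.9 232.4 236.1 239.1] reported 193.2
w2 81437 [229.1 229.6 230.  230.8] reported 193.2
w1 86874 [312.4 312.7 313.  313.4] reported 277.6
w1 86399 [312.4 312.7 313.  313.4] reported 277.6
scene0 2886 [211.  213.1 217.1 218.5] reported 177.6
side0 1879 [212.8 214.1 215.4 218.1] reported 177.6
[[ 9.7000e-01  2.4000e-01  7.0000e-02  5.5688e+02]
 [ 2.5000e-01 -9.3000e-01 -2.6000e-01  7.6010e+01]
 [ 0.0000e+00  2.6000e-01 -9.6000e-01  4.0064e+02]
 [ 0.0000e+00  0.0000e+00  0.0000e+00  1.0000e+00]]
[[ 9.7000e-01  2.4000e-01  7.0000e-02  5.4169e+02]
 [ 2.5000e-01 -9.3000e-01 -2.5000e-01  5.3940e+01]
 [ 0.0000e+00  2.6000e-01 -9.7000e-01  4.8437e+02]
 [ 0.0000e+00  0.0000e+00  0.0000e+00  1.0000e+00]]
```

The offset is a steady 35 mm in all views: true tip z = reported z + 35. For a true tip at 166, I need a reported z of 131. I'll open here, then descend slowly.

>>> send_rows --steps '[[[0,0,0,0,1],[0,0,0,0,1],[0,0,0,0,1],[0,0,0,0,1],[0,0,0,0,1]]]'

```text
time_s: 5.88
ee_pos: [576.1, 4.0, 192.2]
ee_rot: [-180.0, -0.0, 104.5]
force: [-0.1, 0.0, 0.4]
gripper_width: 30.9
gripper_force: 0.0
```

>>> send_rows --steps '[[[0,0,0,0,1],[0,0,0,0,1],[0,0,0,0,1],[0,0,0,0,1],[0,0,0,0,1]]]'

```text
time_s: 6.3
ee_pos: [576.2, 4.0, 192.4]
ee_rot: [-180.0, 0.0, 104.5]
force: [0.2, 0.4, -0.3]
gripper_width: 64.0
gripper_force: 0.0
```

>>> send_rows --steps '[[[0,0,0.3,0,1],[0,0,0.3,0,1],[0,0,0.3,0,1],[0,0,0.2,0,1],[0,0,0,0,1]]]'

```text
time_s: 6.72
ee_pos: [575.0, 4.0, 146.6]
ee_rot: [-179.8, -0.1, 104.5]
force: [0.3, 0.5, -0.3]
gripper_width: 91.1
gripper_force: 0.0
```

>>> send_rows --steps '[[[0,0,0.2,0,1],[0,0,0.2,0,1],[0,0,0,0,1],[0,0,0,0,0.2],[0,0,0,0,0]]]'

```text
time_s: 7.13
ee_pos: [576.5, 4.0, 132.7]
ee_rot: [180.0, 0.0, 104.5]
force: [0.4, 0.0, 0.3]
gripper_width: 80.8
gripper_force: 0.0
```

>>> send_rows --steps '[[[0,0,0,0,0],[0,0,0,0,0],[0,0,0,0,0],[0,0,0,0,0],[0,0,0,0,0]]]'

```text
time_s: 7.55
ee_pos: [576.3, 4.0, 132.6]
ee_rot: [180.0, 0.0, 104.5]
force: [-0.1, 0.7, 0.4]
gripper_width: 47.8
gripper_force: 0.0
```

>>> send_rows --steps '[[[0,0,0,0,0],[0,0,0,0,0],[0,0,0,0,0],[0,0,0,0,0],[0,0,0,0,0]]]'

```text
time_s: 7.97
ee_pos: [576.3, 3.9, 132.4]
ee_rot: [180.0, 0.0, 104.5]
force: [0.5, -0.4, 0.7]
gripper_width: 25.7
gripper_force: 40.0
```

Gripped at 25.7 mm and 40 N, which matches the 26 mm bar. Now I pull straight up, gently.

>>> send_rows --steps '[[[0,0,-0.1,0,0],[0,0,-0.1,0,0],[0,0,-0.15,0,0],[0,0,-0.15,0,0],[0,0,-0.2,0,0]]]'

```text
time_s: 8.38
ee_pos: [575.9, 4.0, 161.4]
ee_rot: [-180.0, -0.0, 104.5]
force: [1.8, -0.1, -5.2]
gripper_width: 25.6
gripper_force: 40.0
```

>>> send_rows --steps '[[[0,0,-0.3,0,0],[0,0,-0.3,0,0],[0,0,-0.3,0,0],[0,0,-0.3,0,0],[0,0,-0.2,0,0]]]'

```text
time_s: 8.8
ee_pos: [576.4, 4.1, 219.3]
ee_rot: [179.9, 0.0, 104.5]
force: [-0.3, -0.8, -4.5]
gripper_width: 25.6
gripper_force: 40.0
```

>>> send_rows --steps '[[[0,0,0,0,0],[0,0,0,0,0],[0,0,0,0,0]]]'

```text
time_s: 9.05
ee_pos: [575.6, 4.0, 216.1]
ee_rot: [-179.9, -0.0, 104.5]
force: [0.7, -0.7, -4.3]
gripper_width: 25.9
gripper_force: 40.0
```

Run:
```python
from h import *
plan((455,-353,214),89.3)
f=[grab('scene','s3'),grab('side','d3')]
cv2.imwrite('pics/c3.png',np.hstack([cv2.resize(f[0]['pixels'][100:300,200:400,::-1],(400,400)),cv2.resize(f[1]['pixels'][90:290,230:430,::-1],(400,400))]))
```

```text
at [575.6   4.  216.1] [-179.9   -0.   104.5] t 9.05 units [-7.88 -5.16  0.05] turn 2.22 norm 9.42 F [ 0.7 -0.7 -4.3] w 25.9 q [ -1.  17.  86.  -0.  77. -15.]
```

View pics/c3.png

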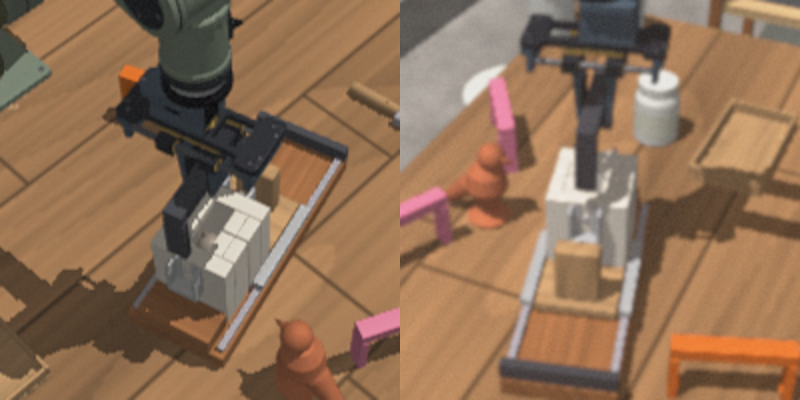

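The clip is off the mould, about 34 mm clear, and the mould is still shut (side crop (590,150), scene crop (190,215)). Next I carry it to above the tray.

>>> send_rows --steps '[[[-0.25,-0.17,0,0,0],[-0.5,-0.34,0,0,0],[-0.5,-0.34,0,0,0],[-0.5,-0.34,0,0,0],[-0.5,-0.34,0,0,0]]]'

```text
time_s: 9.57
ee_pos: [538.4, -100.0, 216.0]
ee_rot: [-179.9, 0.0, 104.5]
force: [0.9, 0.9, -4.0]
gripper_width: 25.7
gripper_force: 40.0
```

>>> send_rows --steps '[[[-0.5,-0.34,0,0,0],[-0.5,-0.34,0,0,0],[-0.5,-0.34,0,0,0],[-0.5,-0.34,0,0,0],[-0.5,-0.34,0,0,0]]]'

```text
time_s: 9.98
ee_pos: [497.4, -213.9, 216.0]
ee_rot: [-179.9, -0.0, 104.5]
force: [0.3, -0.5, -4.4]
gripper_width: 25.8
gripper_force: 40.0
```

>>> send_rows --steps '[[[-0.5,-0.34,0,0,0],[-0.5,-0.34,0,0,0],[-0.5,-0.34,0,0,0],[-0.5,-0.34,0,0,0],[-0.5,-0.3,0,0,0]]]'

```text
time_s: 10.4
ee_pos: [457.9, -327.3, 216.1]
ee_rot: [-179.9, -0.0, 104.5]
force: [-0.8, 0.8, -3.6]
gripper_width: 25.6
gripper_force: 40.0
```

>>> send_rows --steps '[[[-0.4,-0.2,0,0.5,0],[-0.2,0,0,0.5,0],[0,0,0,0.5,0],[0,0,0,0.5,0],[0,0,0,0.22,0]]]'

```text
time_s: 10.82
ee_pos: [456.3, -351.8, 215.8]
ee_rot: [-179.9, -0.0, 89.1]
force: [0.4, 0.3, -3.6]
gripper_width: 25.7
gripper_force: 40.0
```

Run:
```python
from h import *
plan((454,-353,214),89.3)
for n in('scene','side'):
    f=grab(n,n[:2]+'4');P=cloud(f);px=f['pixels'].astype(int); t=np.array([454,-353])
    near=np.linalg.norm(P[...,:2]-t,axis=-1)<150
    tm=near&(P[...,2]>20)&(P[...,2]<36)&(px[...,0]-px[...,2]>25); print(n,'tray',rect(P[tm]))
    c=near&(P[...,2]>271)&(P[...,2]<290)&(px.max(-1)<95); print('clip',rect(P[c]),'zmin', np.nanmin(np.where(near&(px.max(-1)<95)&(P[...,2]>120),P[...,2],np.nan)))
f=load('si4'); cv2.imwrite('pics/c4.png',cv2.resize(f['pixels'][60:220,330:530,::-1],(800,600)))
```

```text
at [ 456.3 -351.8  215.8] [-179.9   -0.    89.1] t 10.82 units [-0.03 -0.06  0.05] turn -0.03 norm 0.08 F [ 0.4  0.3 -3.6] w 25.7 q [-39.  17.  86.  -0.  77. -38.]
scene tray (array([ 454.2, -355.1]), array([220.3, 124.9]), 88.7, np.float64(26.8), 773)
clip (array([ 457.5, -352.2]), array([152.1,  29.4]), 89.4, np.float64(278.3), 391) zmin 189.38774691116998
side tray (array([ 481.9, -352.6]), array([230.8, 177.6]), 89.2, np.float64(26.2), 358)
clip (array([ 454.1, -344.2]), array([151.4,  48. ]), 80.9, np.float64(278.6), 238) zmin 187.61179568585305
```

View pics/c4.png

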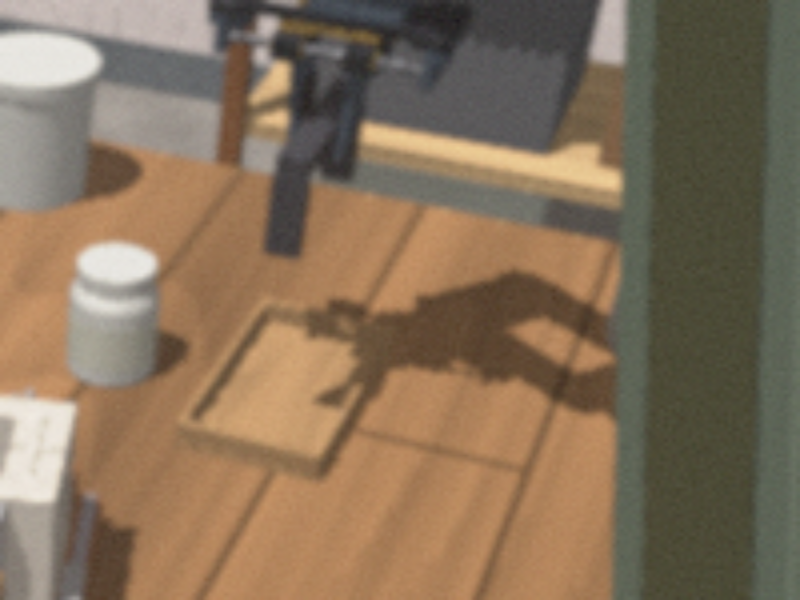

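The clip hangs level over the tray, centred at (456,-352), with its soles at about 188 and its top at 278. Touchdown should come at a reported z of about 33. I'll go down in stages.

>>> send_rows --steps '[[[-0.03,-0.03,0.3,0,0],[0,0,0.5,0,0],[0,0,0.5,0,0],[0,0,0.5,0,0],[0,0,0.5,0,0]]]'

```text
time_s: 11.33
ee_pos: [455.7, -352.5, 123.5]
ee_rot: [-180.0, 0.0, 89.3]
force: [1.0, -0.7, -4.8]
gripper_width: 25.5
gripper_force: 40.0
```

>>> send_rows --steps '[[[0,0,0.5,0,0],[0,0,0.5,0,0],[0,0,0.4,0,0],[0,0,0.3,0,0],[0,0,0.2,0,0]]]'

```text
time_s: 11.75
ee_pos: [455.1, -352.0, 46.8]
ee_rot: [-179.9, -0.1, 89.3]
force: [-0.3, 0.1, -3.8]
gripper_width: 26.0
gripper_force: 40.0
```

>>> send_rows --steps '[[[0,0,0,0,0],[0,0,0,0,0],[0,0,0,0,0]]]'

```text
time_s: 12.0
ee_pos: [456.8, -353.0, 49.4]
ee_rot: [179.9, 0.1, 89.3]
force: [-0.3, -0.2, -3.1]
gripper_width: 25.8
gripper_force: 40.0
```

>>> send_rows --steps '[[[0,0,0.1,0,0],[0,0,0.1,0,0],[0,0,0.07,0,0],[0,0,0,0,0],[0,0,0,0,0]]]'

```text
time_s: 12.42
ee_pos: [456.1, -352.2, 37.5]
ee_rot: [-180.0, -0.0, 89.3]
force: [0.2, 0.2, -3.0]
gripper_width: 25.8
gripper_force: 40.0
```

>>> send_rows --steps '[[[0,0,0.04,0,0],[0,0,0.03,0,0],[0,0,0,0,0]]]'

```text
time_s: 12.67
ee_pos: [456.1, -352.3, 34.7]
ee_rot: [-180.0, -0.0, 89.3]
force: [-0.2, 0.4, -3.1]
gripper_width: 25.7
gripper_force: 40.0
```

>>> send_rows --steps '[[[0,0,0.03,0,0],[0,0,0.03,0,0],[0,0,0,0,0]]]'

```text
time_s: 12.92
ee_pos: [456.5, -352.5, 33.4]
ee_rot: [180.0, 0.0, 89.3]
force: [-0.7, 1.9, 2.8]
gripper_width: 26.1
gripper_force: 40.0
```

The force went from -3 to +2.8 N, so the clip is on the tray floor. I'll release, wait for the fingers to open, then rise straight up.

>>> send_rows --steps '[[[0,0,0,0,0.4],[0,0,0,0,0.7],[0,0,0,0,1],[0,0,0,0,1],[0,0,0,0,1]]]'

```text
time_s: 13.33
ee_pos: [456.3, -352.5, 32.5]
ee_rot: [180.0, 0.0, 89.3]
force: [0.3, 0.1, -0.2]
gripper_width: 56.4
gripper_force: 0.0
```

>>> send_rows --steps '[[[0,0,0,0,1],[0,0,0,0,1],[0,0,0,0,1],[0,0,0,0,1],[0,0,0,0,1]]]'

```text
time_s: 13.75
ee_pos: [456.3, -352.4, 32.4]
ee_rot: [180.0, 0.0, 89.3]
force: [-0.3, -0.4, -0.5]
gripper_width: 89.3
gripper_force: 0.0
```

>>> send_rows --steps '[[[0,0,-0.3,0,1],[0,0,-0.6,0,1],[0,0,-0.8,0,1],[0,0,-0.8,0,1],[0,0,-0.8,0,1]]]'

```text
time_s: 14.17
ee_pos: [456.0, -352.1, 165.8]
ee_rot: [-180.0, -0.0, 89.3]
force: [0.7, -0.2, -0.9]
gripper_width: 91.2
gripper_force: 0.0
```

>>> send_rows --steps '[[[0,0,-0.8,0,1],[0,0,-0.8,0,1],[0,0,-0.3,0,1],[0,0,0,0,1]]]'

```text
time_s: 14.5
ee_pos: [457.8, -353.6, 244.6]
ee_rot: [179.6, 0.3, 89.3]
force: [-0.1, -0.8, -0.7]
gripper_width: 91.4
gripper_force: 0.0
```

Run:
```python
from h import *
plan((544.5,125,230),14.5)
f=grab('scene','s5');P=cloud(f);px=f['pixels'].astype(int)
near=np.linalg.norm(P[...,:2]-[455,-353],axis=-1)<150
c=near&(P[...,2]>70)&(P[...,2]<105)&(px.max(-1)<95); print('clip',rect(P[c]),np.round(np.percentile(P[c][:,2],[5,95]),1))
h=(np.linalg.norm(P[...,:2]-[545,124],axis=-1)<60)&(P[...,2]>124)&(P[...,2]<142)&(px[...,0]-px[...,2]>30); print('handle',rect(P[h]))
# gripper body height above true tip
g=(np.linalg.norm(P[...,:2]-[456,-353],axis=-1)<120)&(P[...,2]>150); z=P[...,2][g]; d=abs(P[...,1][g]+353)
print('fingers zmin',np.sort(z)[:5],'y-wide',np.sort(z[d>28])[:10])
```

```text
at [ 457.8 -353.6  244.6] [179.6   0.3  89.3] t 14.5 units [11.99  2.01  0.36] turn 10.87 norm 12.17 F [-0.1 -0.8 -0.7] w 91.4 q [-39.  16.  83.  -0.  80. -38.]
clip (array([ 497.1, -338.7]), array([162.8, 147.3]), 21.9, np.float64(95.4), 817) [79.4 99.7]
handle (array([546.4, 124.1]), array([58.7, 30.6]), 15.4, np.float64(133.2), 190)
fingers zmin [278.82331779 280.63711685 280.90605686 281.10827873 281.84896638] y-wide [358.88536924 359.44128898 360.16238485 360.36608617 361.00564666
 361.69900376 361.77447948 362.51291118 362.59494092 362.84372964]
```

The release is clean, with the clip top at 95.4 mm against an expected 96, and the handle hasn't moved. Next I move above the handle, then turn to yaw 14.5.

>>> send_rows --steps '[[[0.5,0.08,0,0,1],[0.75,0.13,0,0,1],[0.75,0.13,0,0,1],[0.75,0.13,0,0,1],[0.75,0.13,0,0,1]]]'

```text
time_s: 14.97
ee_pos: [480.9, -210.9, 238.0]
ee_rot: [-179.8, -0.1, 89.2]
force: [1.5, 0.7, -0.2]
gripper_width: 91.2
gripper_force: 0.0
```

>>> send_rows --steps '[[[0.75,0.13,0,0,1],[0.75,0.13,0,0,1],[0.75,0.13,0,0,1],[0.75,0.13,0,0,1],[0.75,0.13,0,0,1]]]'

```text
time_s: 15.38
ee_pos: [508.8, -61.4, 238.2]
ee_rot: [-179.8, -0.0, 89.3]
force: [0.2, 0.1, -0.2]
gripper_width: 91.3
gripper_force: 0.0
```

>>> send_rows --steps '[[[0.75,0.13,0,0,1],[0.75,0.13,0,0,1],[0.75,0.13,0,0,1],[0.75,0.13,0,0,1],[0.75,0.13,0,0,1]]]'

```text
time_s: 15.8
ee_pos: [536.7, 88.0, 238.0]
ee_rot: [-179.8, 0.0, 89.3]
force: [1.0, 0.4, -0.2]
gripper_width: 91.4
gripper_force: 0.0
```

>>> send_rows --steps '[[[0.75,0.13,0,0,1],[0.2,0,0,1,1],[0,0,0,1,1],[0,0,0,1,1],[0,0,0,1,1]]]'

```text
time_s: 16.22
ee_pos: [542.3, 124.8, 237.8]
ee_rot: [-179.8, 0.2, 61.5]
force: [0.1, 0.6, 0.7]
gripper_width: 91.5
gripper_force: 0.0
```

>>> send_rows --steps '[[[0,0,0,1,1],[0,0,0,1,1],[0,0,0,1,1],[0,0,0,1,1],[0,0,0,1,1]]]'

```text
time_s: 16.63
ee_pos: [542.3, 124.3, 237.9]
ee_rot: [-179.9, 0.3, 27.0]
force: [-0.4, 0.4, 0.1]
gripper_width: 90.8
gripper_force: 0.0
```

>>> send_rows --steps '[[[0,0,0,1,1],[0,0,0,0.87,1],[0,0,0,0,1],[0,0,0,0,1]]]'

```text
time_s: 16.97
ee_pos: [542.7, 124.4, 238.6]
ee_rot: [-180.0, 0.2, 14.7]
force: [0.1, -0.4, -0.6]
gripper_width: 91.1
gripper_force: 0.0
```

Run:
```python
from h import *
plan((544.5,125,65),14.5)
```

```text
at [542.7 124.4 238.6] [-180.     0.2   14.7] t 16.97 units [ 0.05 -0.    4.34] turn 0.03 norm 4.34 F [ 0.1 -0.4 -0.6] w 91.1 q [12. 15. 86. -0. 79. 87.]
```

I'll narrow the opening to 0.65 so the inner finger clears the mould's back, then descend.

>>> send_rows --steps '[[[0.05,0,0.3,0,0.65],[0,0,0.5,0,0.65],[0,0,0.5,0,0.65],[0,0,0.4,0,0.65],[0,0,0,0,0.65]]]'

```text
time_s: 17.38
ee_pos: [542.5, 124.5, 168.1]
ee_rot: [-180.0, 0.5, 14.7]
force: [0.0, -0.1, -1.3]
gripper_width: 61.1
gripper_force: 0.0
```

>>> send_rows --steps '[[[0,0,0.3,0,0.65],[0,0,0.4,0,0.65],[0,0,0.4,0,0.65],[0,0,0.4,0,0.65],[0,0,0.4,0,0.65]]]'

```text
time_s: 17.8
ee_pos: [545.9, 125.1, 96.4]
ee_rot: [180.0, -0.1, 14.6]
force: [0.9, -0.5, 0.2]
gripper_width: 59.2
gripper_force: 0.0
```

>>> send_rows --steps '[[[0,0,0.4,0,0.65],[0,0,0.3,0,0.65],[0,0,0,0,0.65],[0,0,0,0,0.65]]]'

```text
time_s: 18.13
ee_pos: [545.5, 125.1, 68.5]
ee_rot: [180.0, 0.0, 14.6]
force: [-0.0, 0.1, 1.0]
gripper_width: 59.1
gripper_force: 0.0
```

Run:
```python
from h import *
plan((544.5,125,66),14.5)
```

```text
at [545.5 125.1  68.5] [180.    0.   14.6] t 18.13 units [-0.03 -0.    0.06] turn 0.01 norm 0.07 F [-0.   0.1  1. ] w 59.1 q [ 12.  22. 101.  -0.  57.  87.]
```

>>> send_rows --steps '[[[0,0,0,0,0.3],[0,0,0,0,0],[0,0,0,0,0],[0,0,0,0,0],[0,0,0,0,0]]]' --squeeze 25

```text
time_s: 18.55
ee_pos: [545.8, 125.1, 68.9]
ee_rot: [180.0, -0.1, 14.5]
force: [-0.0, 0.5, -0.2]
gripper_width: 28.9
gripper_force: 0.0
```

>>> send_rows --steps '[[[0,0,0,0,0],[0,0,0,0,0],[0,0,0,0,0]]]'

```text
time_s: 18.8
ee_pos: [545.4, 126.5, 68.9]
ee_rot: [-179.9, -0.0, 14.6]
force: [-1.9, 4.9, 2.2]
gripper_width: 25.7
gripper_force: 25.0
```

Handle gripped at 25.7 mm. Now I draw it out slowly.

>>> send_rows --steps '[[[0,-0.05,0,0,0],[0,-0.1,0,0,0],[0,-0.12,0,0,0],[0,-0.12,0,0,0],[0,-0.12,0,0,0]]]'

```text
time_s: 19.22
ee_pos: [540.5, 144.9, 68.8]
ee_rot: [179.9, -0.0, 14.6]
force: [-0.5, -3.8, 5.1]
gripper_width: 25.4
gripper_force: 25.0
```

>>> send_rows --steps '[[[0,-0.12,0,0,0],[0,-0.12,0,0,0],[0,-0.12,0,0,0],[0,-0.12,0,0,0],[0,-0.12,0,0,0]]]'

```text
time_s: 19.63
ee_pos: [534.3, 168.4, 68.8]
ee_rot: [180.0, -0.0, 14.6]
force: [0.2, -3.8, 5.7]
gripper_width: 26.0
gripper_force: 25.0
```

>>> send_rows --steps '[[[0,-0.12,0,0,0],[0,-0.12,0,0,0],[0,-0.12,0,0,0],[0,-0.12,0,0,0],[0,-0.12,0,0,0]]]'

```text
time_s: 20.05
ee_pos: [528.2, 191.6, 68.8]
ee_rot: [180.0, -0.0, 14.6]
force: [0.4, -4.0, 5.1]
gripper_width: 26.3
gripper_force: 25.0
```

>>> send_rows --steps '[[[0,-0.12,0,0,0],[0,-0.12,0,0,0],[0,-0.12,0,0,0],[0,-0.12,0,0,0],[0,-0.1,0,0,0]]]'

```text
time_s: 20.47
ee_pos: [522.2, 214.2, 68.8]
ee_rot: [180.0, 0.0, 14.6]
force: [-1.1, -3.9, 5.1]
gripper_width: 25.9
gripper_force: 25.0
```

>>> send_rows --steps '[[[0,-0.08,0,0,0],[0,-0.05,0,0,0],[0,0,0,0,0]]]'

```text
time_s: 20.72
ee_pos: [520.7, 219.6, 68.8]
ee_rot: [-180.0, 0.0, 14.6]
force: [-1.0, -2.0, 5.4]
gripper_width: 25.7
gripper_force: 25.0
```

About 96 mm so far. I'll ease it onto the stop.

>>> send_rows --steps '[[[0,-0.05,0,0,0],[0,-0.05,0,0,0],[0,-0.03,0,0,0],[0,0,0,0,0]]]'

```text
time_s: 21.05
ee_pos: [519.8, 223.0, 68.8]
ee_rot: [179.9, 0.0, 14.6]
force: [0.9, -6.6, 5.5]
gripper_width: 25.7
gripper_force: 25.0
```

>>> send_rows --steps '[[[0,-0.03,0,0,0],[0,-0.02,0,0,0],[0,0,0,0,0]]]'

```text
time_s: 21.3
ee_pos: [519.9, 222.9, 68.8]
ee_rot: [179.7, 0.0, 14.6]
force: [2.6, -13.9, 6.5]
gripper_width: 25.6
gripper_force: 25.0
```

The carriage is at the stop: there was no further motion and the force rose to 14 N. I'll back off the preload, release and rise.

>>> send_rows --steps '[[[0,0.03,0,0,0],[0,0,0,0,0.3],[0,0,0,0,0.6],[0,0,0,0,0.6],[0,0,0,0,0.6]]]'

```text
time_s: 21.72
ee_pos: [519.2, 225.3, 67.9]
ee_rot: [-180.0, 0.0, 14.5]
force: [-0.3, 0.1, 0.3]
gripper_width: 44.4
gripper_force: 0.0
```

>>> send_rows --steps '[[[0,0,0,0,0.6],[0,0,0,0,0.6],[0,0,0,0,0.6],[0,0,-0.2,0,0.6],[0,0,-0.5,0,0.6]]]'

```text
time_s: 22.13
ee_pos: [517.7, 223.9, 94.6]
ee_rot: [180.0, 0.3, 14.5]
force: [0.2, 0.2, 0.1]
gripper_width: 54.4
gripper_force: 0.0
```

>>> send_rows --steps '[[[0,0,-0.8,0,0.6],[0,0,-0.8,0,0.6],[0,0,-0.8,0,0.6],[0,0,-0.5,0,0.6],[0,0,0,0,0.6]]]'

```text
time_s: 22.55
ee_pos: [522.5, 225.8, 218.5]
ee_rot: [-179.9, -0.6, 14.5]
force: [0.6, -0.7, 0.6]
gripper_width: 54.8
gripper_force: 0.0
```

Run:
```python
from h import *
plan((544.5,125,66),14.5)
A=grab('scene','s6'); B=grab('side','d6')
P=cloud(A);px=A['pixels'].astype(int)
h=(np.linalg.norm(P[...,:2]-[519,223],axis=-1)<60)&(P[...,2]>124)&(P[...,2]<142)&(px[...,0]-px[...,2]>30); print('handle',rect(P[h]))
c=(np.linalg.norm(P[...,:2]-[455,-353],axis=-1)<100)&(P[...,2]>86)&(P[...,2]<105)&(px.max(-1)<95); print('clip',rect(P[c]))
cv2.imwrite('pics/c6.png',np.hstack([cv2.resize(A['pixels'][130:370,120:360,::-1],(400,400)),cv2.resize(B['pixels'][90:290,240:440,::-1],(400,400))]))
```

```text
at [522.5 225.8 218.5] [-179.9   -0.6   14.5] t 22.55 units [-0.1   2.58  3.81] turn 0.0 norm 4.6 F [ 0.6 -0.7  0.6] w 54.8 q [22. 16. 87.  0. 76. 98.]
handle (array([520.4, 219.9]), array([60.2, 32.3]), 20.2, np.float64(132.6), 181)
clip (array([ 457.4, -352.9]), array([151.3,  29.6]), 89.0, np.float64(95.7), 699)
```

View pics/c6.png

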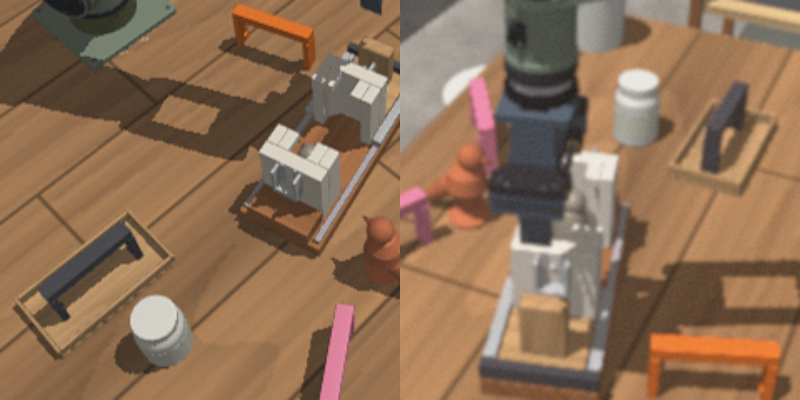

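The clip stands upright in the tray (scene crop (90,265)). The mould is open to the stop with the handle 99 mm out, the cat is standing (side crop (573,210)), and the arm is clear. I'll hand the job in.

```bash
python3 -c "
from workcell import env
print(env.job_done())"
```

```text
the job is handed in; nothing more can be done
None
```

I handed the job in at about 22.6 s, with no verdict returned: the clip stands on its feet in the tray, the carriage is out at its end stop, the cat is still standing, and the first grasp closed on air because the reported tool height reads about 35 mm low.

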